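# Bin the steel offcut and ease the scrap box flap shut

### The job

Put the steel offcut into the open scrap box, then close the box's yellow flap fully and let go of it. A spring pulls the flap shut, so hold it by its black grip and ease it down gently all the way; do not let it slam.

Things in the scene. Friction and masses are not known exactly. Their poses are not given: they have to be found in the camera images.
- offcut_centre (a point): Centre (half-way up) of the steel offcut: a plain flat grey steel bar, 30 x 85 x 10 mm, 0.2 kg, lying flat and loose on the bench to the right of the scrap box. Its own x axis runs across its 30 mm width, y along its 85 mm length, z up. A larger brown wooden block (48 x 110 x 38 mm) lies near it and is not wanted.
- scrap_box: Green open-topped sheet-steel box, fixed to the bench right of the vice. Outside 125 mm (its x) x 160 mm (its y), rim 70 mm above the bench, walls 4 mm, inner floor 8 mm above the bench. Origin: centre of its underside, on the bench; z up, x points to the flap's hinge. The hinge line is parallel to its y axis, at x = +62.5 mm, z = +74 mm.
- flap (a joint): Hinge angle of the yellow flap: 0 = shut, level on the rim; it starts open at its stop, about 2.15, past upright and leaning back towards the box's +x, where its weight just outweighs its closing spring and it stays. Below about 1.95 the spring, and then its weight too, pull it shut, harder the nearer to shut (about 1.5 N at the grip); a flap let go there slams.
- flap_knob (a point): Centre of the black barrel grip on the flap's free edge, 33 mm out from the yellow plate: 22 mm in diameter, 30 mm long, its length parallel to the hinge line. Its centre is 160 mm from the hinge line: at angle q it is at x = 62.5 - 160 cos q, z = 74 + 160 sin q mm in the box's frame. Pinched on its flat ends from above, it pivots between the fingers, so the gripper can stay pointing down.
Not all that is in view belongs to the job. Of the things that look like the part that bears offcut_centre, the smaller one is meant.

How it is judged:
On the way, in this order (a step that is already met when the one before it is completed fails the run):
1. the steel offcut lies inside the box, let go, with the flap still open (x of offcut_centre in the frame of scrap_box between -0.0585 and 0.0585 m and y of offcut_centre in the frame of scrap_box between -0.076 and 0.076 m and z of offcut_centre in the frame of scrap_box below 0.06 m and contact force between the fingers and offcut below 0.1 N and value of joint flap above 0.8 rad), for 0.2 s.
2. the flap is shut (value of joint flap below 0.06 rad), for 0.2 s.
At the end, for the whole second after the job is handed in: The steel offcut lies inside the scrap box and the flap is shut on the rim (within 0.06 rad, about 10 mm at the grip) and let go (x of offcut_centre in the frame of scrap_box between -0.0585 and 0.0585 m and y of offcut_centre in the frame of scrap_box between -0.076 and 0.076 m and z of offcut_centre in the frame of scrap_box below 0.06 m and value of joint flap below 0.06 rad); the robot touches nothing.
It fails at once if the flap slams: it swings shut faster than 4 rad/s (about 0.65 m/s at the grip) (velocity of joint flap below -4 rad/s).
It also fails if it takes over 67 s, if anything falls off the work surface, if the arm or the gripper's body presses on something with over 40 N, if the wrist force passes 120 N, or if a joint passes its speed limit or range.

### The arm

A 6-joint arm with a two-finger parallel gripper is mounted at the origin on a cart in front of the work surface, level with it; the furniture and walls round the work are solid. World frame = base frame: x ahead of the robot, y to its left, z up, the work surface at z = 0. Lengths are in m, angles in rad, forces in N, time in s.
With the tool pointing down it reaches from about 0.325 to 0.9 m from the base axis. Payload 3.5 kg.
Tool frame: the origin (TCP) lies at the very end of the fingers, on their centre line; the grasp point (between the pads) lies 19 mm behind it; z points along the fingers, y is the line along which they close (so a half turn about z gives the same grasp; the last joint's range is limited). The gripper opens to 85 mm and grips with 20 to 120 N. Pads are 22 mm wide; open, the fingers measure 114 mm over their backs; the gripper's body (76 mm by 85 mm) begins 54 mm behind the grasp point. The pads swing forward as they close: fully open they stand 13 mm farther back than shut.
Start: joints at [-1.357, 0.276, -0.026, 1.268, 0, 1.467], TCP at [0.195, -0.594, 0.231] pointing down, gripper open.
Joint ranges: [-3.12, 3.12], [-0.85, 1.88], [-1.08, 1.24], [-1.95, 2.15], [-1.57, 1.53], [-3.14, 3.14]. Speed limits (rad/s): [2.57, 2.57, 3.14, 3.14, 3.14, 3.14].

### API

Orientations are given as a rotation vector (axis times angle).
In Python, from rig import * gives the robot as it stands. The module is installed in compiled form; this text tells all that it offers. Calls block until the motion is done:
- move_pose(position, orientation): joint-space move of the TCP to a pose.
- movel(position, orientation=None, speed=0.15, force_limit=None): straight line of the TCP; orientation=None keeps the orientation; speed is the mean speed in m/s. With force_limit (N) it stops when the force on the tool has changed by that much, and returns True; else False.
- move_joints(angles): joint-space move.
- ungrasp() and close(strength=None): open the fingers fully, or close them until they stop; strength is the grip in N (None keeps the last).
- dwell(seconds).
- inverse_kinematics(position, orientation): joint angles nearest the present ones, or None.
- get_image(name): name is "side" or "top"; returns a dict with "image" (420x560x3 uint8, blue, green, red), "vertical_fov" (degrees; the focal length in pixels is half the picture's height over the tangent of half this angle, whatever the lens; pixels are square), "cx", "cy" (the principal point, pixels), "k1" (the pictures are not rectified: a ray, as slopes to the right and down, at radius r is drawn at 1 + k1 r^2 times it, then the intrinsics apply), "xyz" and "rotation" of the camera in the world. Camera axes: x right, y down, z forward; pixel columns grow to the right and rows downward; lengths in m; the calibration is good to about 2 mm. A picture is of the moment at which its call begins. There is no depth.
A pose or a line that the arm cannot do raises IKError and nothing moves.
- hand_in(): hands the job in; it is judged then, once.
Trained networks look in the newest picture that a camera, given by its name, has taken for a name from the list of things; names that differ only in an ending like _2 or _b are one class to them, and where a whole thing is asked for, a point or a joint stands for the part that bears it (a point fixed in the world has none). Each returns a list of dicts, best first, with "score" (0 to 1); they miss things now and then, are a little off and sometimes report something else, mostly with a low value. They report only what shows in the picture. A call takes as long as a camera call. They do not tell look-alikes from the thing itself.
- spot_in(camera, label): "at" ([x, y, z] in m, in world coordinates, good to about 4 mm: the middle of the surface that is visible of it).
Readings, each from a call of its own:
- current_time_s(): time.
- current_joints(): joint angles.
- current_joint_velocities(): joint speeds.
- current_joint_torque(): joint torques, N m.
- current_tcp_pos(): TCP position.
- current_tool_rot(): TCP orientation.
- current_contact_force(): force on the tool from outside, world axes, zero at the start.
- current_moment(): the same for the moment, N m.
- current_gripper_width(): finger opening in m.
- current_grip_force(): force on a finger pad.
Only numpy, scipy, OpenCV 4.12 (cv2) and the standard library are available. Lean on these libraries where they do the work, as an engineer would, in place of code of your own. Each camera call takes 0.05 s, during which the arm holds its last target. There are 200 camera calls.

## Working session

There is one attempt and no reset: what is moved stays moved. The work goes in short steps, each a Python script; the robot and the scene stay as the last script left them, time stands still between calls to the robot, and variables do not carry over. Pictures are saved under pics/ and viewed, at most 10 in all, crops included, and the job is handed in when it is done.

```bash
mkdir -p pics; python3 - <<'E'
from rig import *
import cv2
for c in("side","top"):
    d=get_image(c); cv2.imwrite(f"pics/{c}0.png",d["image"])
    print(c,d["vertical_fov"],d["cx"],d["cy"],d["k1"],d["xyz"],d["rotation"])
    for l in("offcut_centre","scrap_box","flap","flap_knob"):
        print(l,[(round(r["score"],2),[round(float(v),3) for v in r["at"]]) for r in spot_in(c,l)])
print(current_tool_rot(),current_time_s())
E
```

```text
side 55.539575739642096 285.0931772387507 215.25227734494925 0.010201070030310939 [ 0.39015886 -0.86403422  0.62710396] [-2.22690791  0.28183425 -0.1135529 ]
offcut_centre [(0.91, [0.41, -0.323, 0.011]), (0.74, [0.691, -0.137, 0.013])]
scrap_box [(0.68, [0.575, -0.076, 0.059])]
flap [(0.92, [0.623, -0.084, 0.136])]
flap_knob [(0.83, [0.625, -0.085, 0.13])]
top 42.594019022877205 283.4405829717743 207.01292248442135 -0.11578609442773984 [ 0.45404738 -0.21466959  1.0624217 ] [-2.18169039  2.12939737 -0.11340439]
offcut_centre [(0.93, [0.409, -0.32, 0.011]), (0.73, [0.706, -0.156, 0.013])]
scrap_box [(0.85, [0.584, -0.077, 0.074])]
flap [(0.71, [0.625, -0.077, 0.135])]
flap_knob [(0.98, [0.625, -0.071, 0.136])]
[-3.10212931e+00 -4.95552615e-01  2.28407102e-05] 0.5
```

View pics/side0.png

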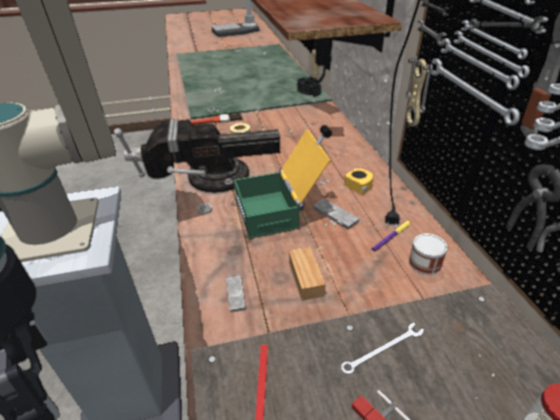

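View pics/top0.png

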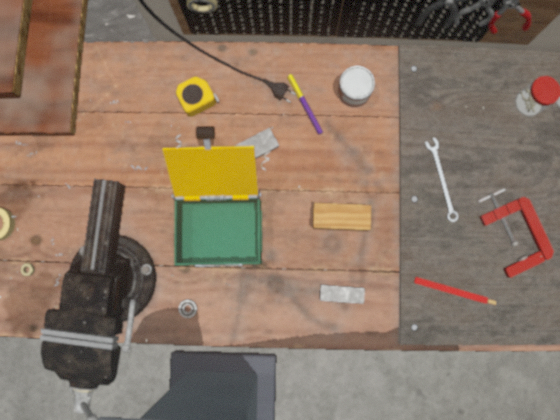

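The side view shows the box at (268,203), the flap open with its grip at (326,131), the small offcut at (235,293) and a look-alike bar behind the flap at (337,213). In the top view they are at (218,232), (205,133), (343,294) and (262,143). I need a close-up for the corners.

```bash
python3 - <<'E'
import cv2,numpy as np
t=cv2.imread("pics/top0.png"); s=cv2.imread("pics/side0.png")
a=cv2.resize(t[120:310,160:380],None,fx=3.6,fy=3.0 and 3.15,interpolation=cv2.INTER_CUBIC)
a=cv2.resize(t[120:310,160:380],None,fx=3.1,fy=3.1,interpolation=cv2.INTER_CUBIC)
cv2.imwrite("pics/topcrop.png",a)
b=cv2.resize(s[120:320,215:345],None,fx=3,fy=3,interpolation=cv2.INTER_CUBIC)
cv2.imwrite("pics/sidecrop.png",b)
E
```

```text
(no output)
```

View pics/topcrop.png

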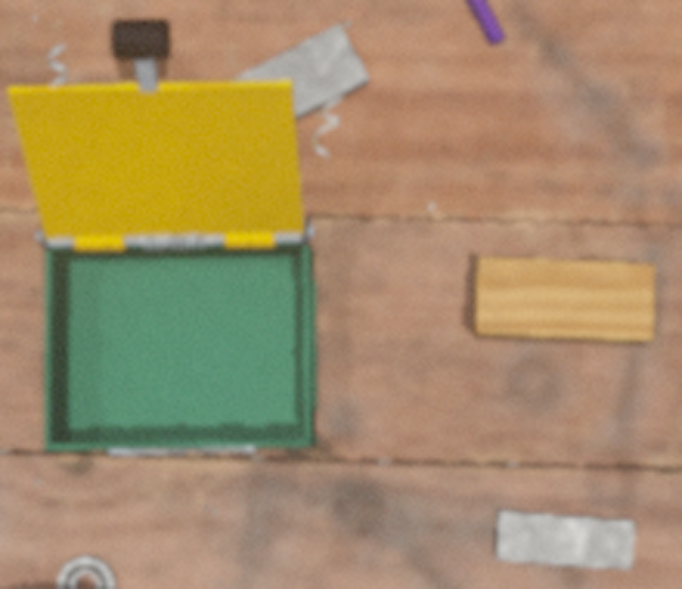

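View pics/sidecrop.png

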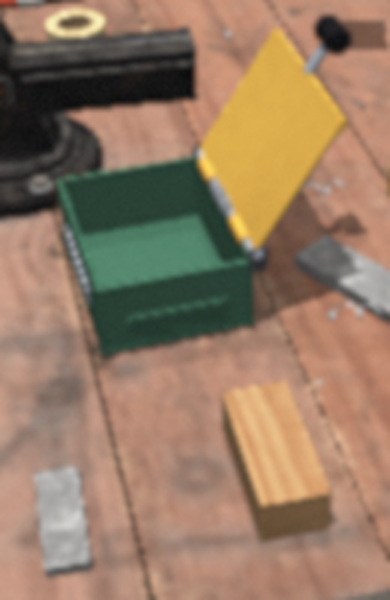

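The crops confirm it: the front bar measures about 85 x 30 mm, with top-crop corners (499,511), (634,519), (631,569), (497,558). The box rim corners are (47,450) and (314,445), and the grip is at (140,40) in the top crop and (332,33) in the side crop.

```bash
cat > h.py <<'E'
from rig import *
import numpy as np, cv2
from scipy.spatial.transform import Rotation as R
def ray(d,uv):
    f=210/np.tan(np.radians(d["vertical_fov"]/2))
    p=(np.array(uv,float)-[d["cx"],d["cy"]])/f; q=p.copy()
    for _ in range(20): q=p/(1+d["k1"]*(q@q))
    v=np.array(d["rotation"]); M=R.from_rotvec(v).as_matrix() if v.size==3 else v
    return np.array(d["xyz"]),M@np.r_[q,1]
def onz(d,uv,z):
    o,r=ray(d,uv); return o+r*(z-o[2])/r[2]
def tri(a,b):
    A=[];y=[]
    for o,r in(a,b):
        r=r/np.linalg.norm(r);P=np.eye(3)-np.outer(r,r);A.append(P);y.append(P@o)
    s=np.linalg.lstsq(np.vstack(A),np.hstack(y),rcond=None);return s[0],s[1]
def down(psi): # tool z down, tool y at world angle psi
    y=np.array([np.cos(psi),np.sin(psi),0]);z=np.array([0,0,-1.])
    return R.from_matrix(np.c_[np.cross(y,z),y,z]).as_rotvec()
E
python3 - <<'E'
from h import *
np.set_printoptions(precision=4,suppress=True)
t=get_image("top");s=get_image("side")
T=lambda x,y:(160-.34+x/3.1,120-.34+y/3.1); S=lambda x,y:(215-.33+x/3,120-.33+y/3)
c=np.array([onz(t,T(*p),.01) for p in[(499,511),(634,519),(631,569),(497,558)]])
print("off",c,c.mean(0),np.degrees(np.arctan2(*(c[1]+c[2]-c[0]-c[3])[1::-1])))
c=np.array([onz(s,S(*p),.01) for p in[(34,477),(76,467),(91,564),(47,570)]]);print("off side",c.mean(0))
b=[onz(t,T(47,450),.07),onz(t,T(314,445),.07),onz(t,T(308,236),.074),onz(t,T(42,240),.074)]
print("box",np.array(b)); d=b[0]-b[1]; print("len",np.linalg.norm(d),"yawy",np.degrees(np.arctan2(d[1],d[0])))
print("side rim", [onz(s,S(*p),.07) for p in[(60,182),(97,292),(252,260)]])
print("knob",tri(ray(t,T(140,40)),ray(s,S(332,33))))
for n in(down(np.pi/2),down(-np.pi/2),down(0)): print(n,inverse_kinematics([.43,-.32,.15],n))
print(current_tcp_pos(), R.from_rotvec(current_tool_rot()).as_matrix()[:,1])
E
```

```text
off [[ 0.4279 -0.2766  0.01  ]
 [ 0.4247 -0.3613  0.01  ]
 [ 0.3936 -0.3598  0.01  ]
 [ 0.3987 -0.2759  0.01  ]] [ 0.4112 -0.3184  0.01  ] -92.79466749099655
off side [ 0.4115 -0.3226  0.01  ]
box [[ 0.4581 -0.0037  0.07  ]
 [ 0.4655 -0.1629  0.07  ]
 [ 0.5898 -0.1558  0.074 ]
 [ 0.5837  0.0043  0.074 ]]
len 0.15935863425336055 yawy 92.6550112579613
side rim [array([ 0.4616, -0.0102,  0.07  ]), array([ 0.4668, -0.1653,  0.07  ]), array([ 0.5889, -0.1576,  0.07  ])]
knob (array([ 0.6744, -0.0721,  0.2079]), array([0.]))
[0.     3.1416 0.    ] [-0.7604  0.1777 -0.3304  1.0626  0.     -0.7604]
[3.1416 0.     0.    ] [-0.7604  0.1777 -0.3304  1.0626  0.      2.3812]
[2.2214 2.2214 0.    ] [-0.7604  0.1777 -0.3304  1.0626  0.      0.8104]
[ 0.1947 -0.5939  0.2314] [ 0.3116 -0.9502  0.0001]
```

```bash
python3 - <<'E'
from h import *
np.set_printoptions(precision=4,suppress=True)
o=down(np.radians(-3))
move_pose([.411,-.320,.12],o)
print(movel([.411,-.320,.003],speed=.1,force_limit=8),current_tcp_pos())
close(50); print("w",current_gripper_width(),current_grip_force())
movel([.411,-.320,.18]); print("w",current_gripper_width(),current_grip_force())
cv2.imwrite("pics/lift.png",get_image("side")["image"])
yaw=np.radians(2.6)
c=[(k,inverse_kinematics([.522,-.081,.18],down(yaw+k))) for k in(np.pi/2,-np.pi/2)]; print(c,current_joints(),current_time_s())
E
```

```text
False [ 0.4115 -0.3205  0.0036]
w 0.028462945389728468 49.90186035633087
w 0.02776353528533857 49.41510736942291
[(1.5707963267948966, array([-0.2764,  0.1396, -0.3081,  1.1231,  0.    , -0.3217])), (-1.5707963267948966, array([-0.2764,  0.1396, -0.3081,  1.1231,  0.    ,  2.8199]))] [-0.7857  0.1277 -0.3248  1.1208 -0.      0.8375] 5.2417
```

View pics/lift.png

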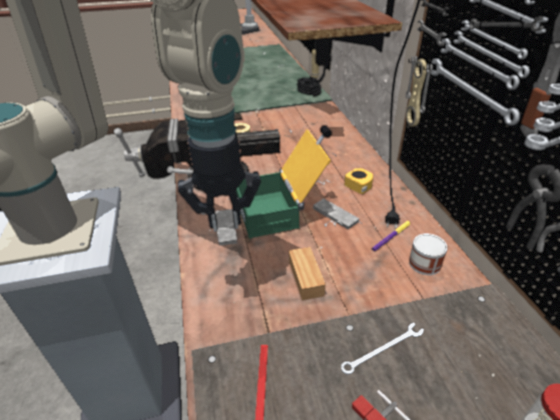

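The bar is held between the fingers at (225,225). Next: place it, then look.

```bash
python3 - <<'E'
from h import *
np.set_printoptions(precision=4,suppress=True)
o=down(np.radians(92.6))
move_pose([.522,-.081,.18],o)
print("w",current_gripper_width())
print(movel([.522,-.081,.03],speed=.1,force_limit=10),current_tcp_pos())
ungrasp(); dwell(.3)
movel([.522,-.081,.32],speed=.2)
movel([.674,-.074,.32],speed=.2)
s=get_image("side");cv2.imwrite("pics/placed.png",s["image"])
print([(r["score"],r["at"]) for r in spot_in("side","offcut_centre")],[(r["score"],r["at"]) for r in spot_in("side","flap_knob")],current_time_s())
E
```

```text
w 0.02809516218471214
False [ 0.5227 -0.0812  0.0307]
[(0.78, [0.6891, -0.137, 0.0126]), (0.73, [0.5203, -0.0751, 0.0207])] [(0.57, [0.6282, -0.087, 0.1337])] 11.5167
```

View pics/placed.png

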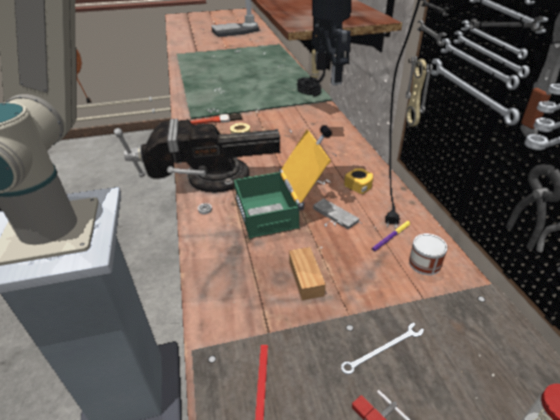

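The bar lies in the box at (265,210), the flap is still open, and its grip is at (326,131). Next I pinch the grip.

```bash
python3 - <<'E'
from h import *
print(movel([.6745,-.0735,.208-.021],speed=.1,force_limit=5),current_tcp_pos())
close(40); dwell(.2)
print("w",current_gripper_width(),current_grip_force(),current_contact_force(),current_time_s())
cv2.imwrite("pics/grip.png",cv2.resize(get_image("side")["image"][20:220,200:460],None,fx=3,fy=3))
E
```

```text
False [ 0.67514493 -0.07363174  0.18801398]
w 0.029081772295641926 42.65976905822754 [ 1.48798808 -0.27052641  1.5624832 ] 13.75
```

View pics/grip.png

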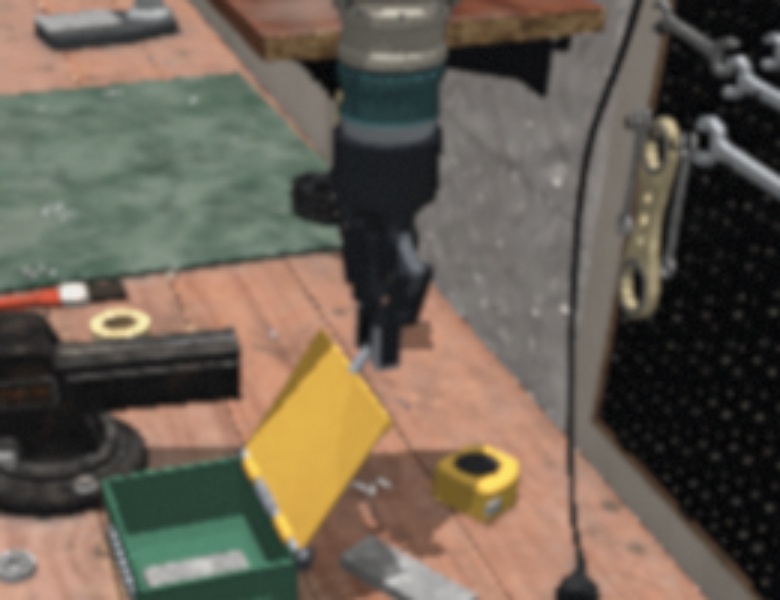

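The fingers have the grip, with width 29 mm at about (375,345) in the crop. Now I ease the flap along its arc.

```bash
python3 - <<'E'
from h import *
np.set_printoptions(precision=3,suppress=True)
y=np.radians(2.6); e=np.array([np.cos(y),np.sin(y),0]); H=np.array([.5875,-.0775,.074-.0203])
P=lambda q: H-.16*np.cos(q)*e+[0,0,.16*np.sin(q)]
for i,q in enumerate(np.linspace(2.1,.04,24)):
    movel(P(q),speed=.08)
    f=np.array(current_contact_force())
    if i%3==0 or i>20: print(round(q,2),f,round(current_gripper_width(),4),current_time_s())
    if np.linalg.norm(f)>30: print("STOP",q,f); break
else:
    print(movel(P(-.03),speed=.03,force_limit=10),current_tcp_pos()-P(0),current_contact_force(),current_gripper_width())
cv2.imwrite("pics/shut.png",cv2.resize(get_image("side")["image"][20:280,140:400],None,fx=2.3,fy=2.3)); print(current_time_s())
E
```

```text
2.1 [ 0.316 -0.771 -1.181] 0.0293 14.05
1.83 [ 0.036  0.039 -3.182] 0.0294 15.025
1.56 [0.086 3.254 0.768] 0.0293 16.0
1.29 [-1.568  4.989  5.089] 0.0293 16.975
1.03 [-2.534  5.773  5.426] 0.0292 17.95
0.76 [-3.088  5.302  2.376] 0.0294 18.925
0.49 [-1.939  6.291  1.838] 0.0294 19.9
0.22 [-0.841  6.355  0.411] 0.0294 20.875
0.13 [-1.377  6.701  0.075] 0.0295 21.2
0.04 [-0.658  7.094 -0.352] 0.0293 21.525
False [-0.001  0.001 -0.005] [-2.747  6.5    1.898] 0.02936554670878559
22.1
```

View pics/shut.png

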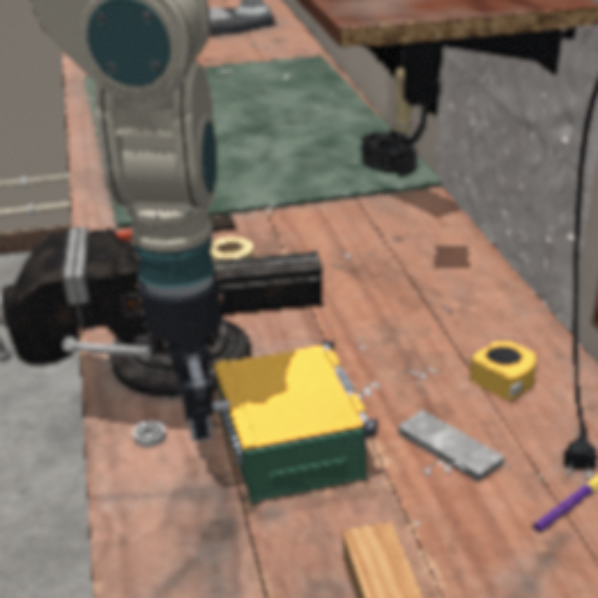

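The flap looks level on the rim, with its edge at about (240,440). I press down lightly until contact, then let go.

```bash
python3 - <<'E'
from h import *
p=np.array(current_tcp_pos())
print(movel(p-[0,0,.008],speed=.02,force_limit=8),np.array(current_tcp_pos())-p,current_contact_force(),current_gripper_width())
dwell(.3); ungrasp(); dwell(.5)
p=np.array(current_tcp_pos()); movel(p+[0,0,.2],speed=.1)
dwell(.3); print(current_contact_force(),current_gripper_width(),current_time_s())
cv2.imwrite("pics/end.png",cv2.resize(get_image("side")["image"][100:280,160:400],None,fx=3,fy=3))
E
```

```text
False [ 4.17597955e-04  2.41160624e-05 -7.49641479e-03] [-2.12067021  5.55446432  6.61908823] 0.02928117797711575
[ 0.17803214 -0.42666306  0.55501997] 0.08540408456777986 26.5083
```

View pics/end.png

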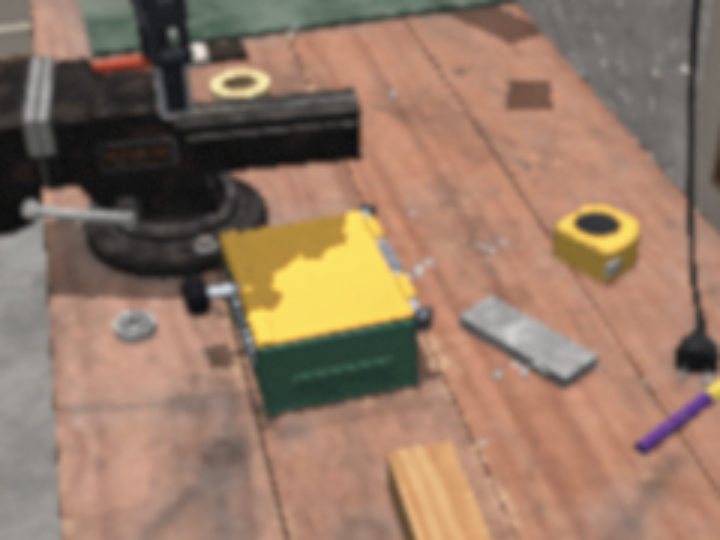

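The flap lies level on the rim, its grip is free at (195,293), and the gripper is well clear above it.

```bash
python3 -c "
from rig import *
print(hand_in())"
```

```text
the job is handed in; nothing more can be done
None
```

I put the steel offcut in the scrap box, eased the yellow flap shut by its grip and let go, then handed the job in after about 27 s; `hand_in()` gave no verdict, but the last picture shows the flap level on the rim and the gripper clear.

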